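# Zero the damp dial and hold the drying cage's gate ajar

### The arm

A 7-joint arm with a two-finger parallel gripper is mounted at the origin on the work surface. World frame = base frame: x ahead of the robot, y to its left, z up, the work surface at z = 0. Lengths are in m, angles in degrees, forces in N, time in s.
With the tool pointing down it reaches from about 0.425 to 0.875 m from the base axis. Payload 4.7 kg.
Tool frame: the origin (TCP) lies at the very end of the fingers, on their centre line; the grasp point (between the pads) lies env.grip_point_offset behind it (env.grip_point_offset is the distance from the TCP to the grasp point, in m); z points along the fingers, y is the direction in which the jaws open and shut (so a half turn about z gives the same grasp; the last joint's range is limited). The gripper opens to 87 mm and grips with 3 to 60 N. Pads are 19 mm wide; open, the fingers measure 117 mm over their backs; the gripper's body (75 mm by 190 mm) begins 51 mm behind the grasp point.
Start: joints at [-69.379, 18.392, -4.016, 83.108, 1.295, 78.541, -3.26], TCP at [0.22, 0.612, 0.223] pointing down, gripper open.
Joint ranges: [-163.93, 163.93], [-17.29, 119.83], [-79.2, 71.16], [3.27, 140.29], [-89.18, 269.18], [5.43, 117.66], [-154.24, 154.24]. Speed limits (degrees/s): [147.25, 147.25, 180, 180, 180, 180, 180].

### API

Orientations are given as [roll, pitch, yaw] about the fixed x, y, z axes, in that order (R = Rz(yaw) Ry(pitch) Rx(roll)).
In Python, from cell import env gives the robot as it stands.
- The arm moves only by the tool send_rows, never from a script. Its argument "plan" is a list of rows, each a list of 7 numbers: the finger opening in mm, from 0 to 87, then the shift along the tool's x, y, z in mm, then the turn, a rotation vector about the tool's x, y, z in rad. A call has 1 to 12 rows; each row shifts and turns the commanded pose from where the row before left it, along the tool's axes as they then stand; what a row does not reach is not made up. A row lasts 1/10 s, in which the tool goes at most 50 mm and 8.59 degrees, less where a joint would pass 70% of its speed; a pose out of reach is approached as far as the arm can. A call is refused whole if a number of a shift passes 50 or a number of a turn 0.15, either way. A call with a gripper value outside its range is refused whole. The fingers move at their own pace and stop on an object; "grip_force" is the grip in N (left out, the last holds). Time passes only in rows, so rows that do not move let the fingers close. It gives the time, the measured TCP pose, the force and the opening at its end, in the units of the state.
- env.get_obs(): the state, without advancing time (a new reading comes with each control period).
- env.read_camera(name): name is "scene" or "top"; returns the picture (420x560x3 uint8, red, green, blue); there is no depth.
- env.get_calibration(name): a dict with "fx", "fy", "cx", "cy" (pixels), "extrinsics" (4x4, takes a point from camera to world coordinates). Camera axes: x right, y down, z forward; pixel columns grow to the right and rows downward; lengths in m; the calibration is good to about 2 mm. A picture is of the moment at which its call begins. get_calibration takes no time and is no camera call.
- env.sign_off(): hands the job in, once; it reports no verdict.
Trained networks look in the newest picture that a camera, given by its name, has taken for a name from the list of things; names that differ only in an ending like _2 or _b are one class to them, and where a whole thing is asked for, a point or a joint stands for the part that bears it (a point fixed in the world has none). Each returns a list of dicts, best first, with "confidence" (0 to 1); they miss things now and then, are a little off and sometimes report something else, mostly with a low value. They report only what shows in the picture. A call takes as long as a camera call. They do not tell look-alikes from the thing itself.
- env.regions_of(camera, query): "region" (420x560 bool, what is visible of it) and "rect" ([left, top, right, bottom] in pixels, round what is visible of it).
The state is a dict: "time_s": time; "qpos": joint angles; "joint_velocities": joint speeds; "effort": joint torques, N m; "tool_pos": TCP position; "tool_rot": TCP orientation; "force": force on the tool from outside, world axes, zero at the start; "wrist_torque": the same for the moment, N m; "grip_width": finger opening in m.
Only numpy, scipy, OpenCV 4.12 (cv2) and the standard library are available. Lean on these libraries where they do the work, as an engineer would, in place of code of your own. Each camera call takes 0.05 s, during which the arm holds its last target. There are 200 camera calls.

### The job

The drying cage is due for airing: first turn the knob of the damp dial back until its peak hand is fully home against the zero stop. Then take the bolt of the cage's gate by its knob, lift the sagging bolt so that its nose clears the bent lip of the keeper while you draw it back, and pull the gate towards you until its free edge stands about ten centimetres open. The gate springs shut by itself, so finish while still gripping the bolt's knob and holding the gate still there; do not disturb the tiles, tools and jar lying around.

Things in the scene. Friction and masses are not known exactly. Their poses are not given: they have to be found in the camera images.
- cage: Drying cage of light wood and steel wire, fixed to the table: 220 mm deep (x), 380 wide (y), 155 high, three tiles inside. Origin: centre of its underside; its -x side, facing the robot, is closed by the gate, its z is up. At its right front post (-y) is the keeper. A plywood bat forms the back half of the roof; nothing in front rises above the roof but the bolt's knob
- gate_hinge (a point): Point on the vertical hinge line of the gate, 169 mm above the table (knob grip height), at the left (+y) front of the cage. Its axes turn with the gate: y points from the gate's free edge to the hinge along the gate, -x out of the gate's outer face, z up
- gate_edge (a point): Top corner of the gate's free edge, 150 mm above the table, 300 mm from the hinge line. The gate is a wood frame 16 mm thick, 300 wide, its underside 32 mm above the table
- gate (a joint): Swing of the gate in rad: 0 shut, grows as the free edge comes out towards the robot (clockwise from above), stop at 1.1. A spring shuts it: 0.45 N m when shut, rising 0.3 N m per rad (about 2 to 4 N at the knob). The free edge stands 100 mm open at 0.33. While the bolt's nose is in the keeper the gate cannot open
- bolt: The steel barrel bolt on the gate's outer face: round rod 12 mm thick, 225 mm long, lying along the gate in two worn oval straps, 125 mm above the table as it sags, its axis 20 mm in front of the gate's face. Origin on the rod's axis under the knob; axes as gate_hinge. The gate carries it; it slides and lifts without turning
- bolt_knob (a point): Middle of the bolt's upright round knob, the place to grip: 18 mm diameter, 36 mm high (18 mm above and below this point) with a 24 mm cap of 4 mm above; the knob stands on a 12 mm stem, and this point is 44 mm above the rod's axis, 169 mm above the table at the start, above the gate (top 150 mm). 28 mm in front of the hinge line and 215 mm from it along the gate at the start
- bolt_nose (a point): Lower end of the bolt's turned-down nose, 14 x 14 mm, at the free end, 18 mm below the rod's axis, 112 mm from the knob towards -y of the gate
- keeper (a point): Middle of the top edge of the keeper's bent lip, 4 mm thick, on the hinge side of the nose. At rest the nose hangs behind it, 10 mm below this edge, so the bolt cannot be drawn until lifted more than 10 mm. The keeper's front wall keeps the gate shut at any lift as long as the nose is behind the lip
- bolt_draw (a joint): Draw of the bolt in m: 0 fully thrown, grows as it is drawn along the gate towards the hinge (+y of the gate), stop at 0.042. Starts at 0 to 0.004; unlifted, the lip stops it at about 0.007; the nose is clear of the keeper, and the gate free, above 0.027. Friction under 2 N
- bolt_lift (a joint): Lift of the bolt in its worn straps in m: 0 sagging, stop at 0.018. It falls back by its weight (1.7 to 3 N)
- dial: Damp dial, fixed: an aluminium drum 120 mm across and 45 high with a white face upwards. Origin: centre of its underside; its -x axis points to the zero stop, a small pin on the face at the start of the scale
- peak_grip (a point): Grip point of the dial's knob, on the axis, 72 mm above the table: a black bar 38 mm long (x of this point), 14 wide (y), its top 14 mm above this point and its foot 18 below. The peak hand is a thin pointer at the -x end of the bar and turns with it
- peak (a joint): Turn of the knob and peak hand in rad: 0 with the hand home at its zero stop, grows clockwise seen from above, so turn it anticlockwise to reset. Starts at 0.7 to 1.35. Friction 0.03 N m; stays where it is left
- tile_a: Bystander: relief tile 66 x 66 x 10 mm (relief to 19), in front of the gate, which passes over it; origin under its centre
- tile_b: Bystander: pale relief tile of the same size, also in front of the gate
- tile_c: Bystander: relief tile of the same size, between the dial and the cage
- rib: Bystander: wooden modelling tool 190 mm long, 7 high, left of the cage
- trimmer: Bystander: slim trimming tool 165 mm long, 9 high, on the robot's side of the dial
- knife: Bystander: potter's knife 200 mm long, 16 high, beyond the dial
- jar: Bystander: lidded glass jar, 52 mm across, 55 high, standing on the back of the roof of the cage (its top 210 mm above the table)
Not all that is in view belongs to the job. What is shaped like the dial but turquoise is not meant.

How it is judged (in metres and radians):
On the way, in this order (a step that is already met when the one before it is completed fails the run):
1. the peak hand is home at its zero stop, the gate still shut (value of joint peak below 0.08 rad and value of joint gate below 0.05 rad), for 0.2 s.
2. the bolt is drawn clear of the keeper by the fingers (value of joint bolt_draw above 0.028 m and contact force between the fingers and bolt above 0.5 N), for 0.1 s.
3. the gate stands ajar, held by the bolt's knob (value of joint gate between 0.2 and 0.5 rad and contact force between the fingers and bolt above 0.5 N), for 0.2 s.
At the end, for the whole second after the job is handed in: The peak hand is within 0.08 rad of its zero stop, the bolt is drawn at least 25 mm, and the gate stands still between 0.2 and 0.5 rad open (free edge 60 to 145 mm), the fingers bearing on the bolt with at least 0.5 N (all of step 3 and value of joint peak below 0.08 rad and value of joint bolt_draw above 0.025 m and velocity of joint gate between -0.05 and 0.05 rad/s); the arm keeps its last pose, push and grip.
It fails at once if a bystander is shifted by more than 40 mm (distance of any of tile_a, tile_b, tile_c, rib, trimmer, knife, jar from where it was at the start of the episode above 0.04 m).
It also fails if it takes over 54 s, if anything falls off the work surface, if the arm or the gripper's body presses on something with over 40 N, if the wrist force passes 120 N, or if a joint passes its speed limit or range.

## Working session

There is one attempt and no reset: what is moved stays moved. The work goes in short steps, Python scripts to look and compute and a tool call to move; the robot and the scene stay as the last step left them, time stands still between calls to the robot, and variables do not carry over. Pictures are saved under pics/ and viewed, about 8 in all and at most 12, crops included, and the job is handed in when it is done.

Besides the shell and the picture viewer there is one more tool, called as name(argument=value, ...) on one line, values as JSON. send_rows: Moves the arm, as the interface text tells. Its arguments: {"type":"object","properties":{"plan":{"type":"array"},"grip_force":{"type":"number"}},"required":["plan"]}

```bash
mkdir -p pics; cat > h.py <<'E'
import numpy as np, cv2
from cell import env
def snap(cam,name):
    im=env.read_camera(cam); cv2.imwrite(f'pics/{name}.png',im[:,:,::-1]); return im
def ray(cam,u,v,z):
    c=env.get_calibration(cam);E=np.array(c['extrinsics'])
    d=E[:3,:3]@np.array([(u-c['cx'])/c['fx'],(v-c['cy'])/c['fy'],1]);o=E[:3,3]
    return o+d*(z-o[2])/d[2]
def proj(cam,p):
    c=env.get_calibration(cam);E=np.linalg.inv(np.array(c['extrinsics']))
    q=E[:3,:3]@np.array(p)+E[:3,3]
    return c['fx']*q[0]/q[2]+c['cx'],c['fy']*q[1]/q[2]+c['cy']
def show(name):
    pass
E
python3 - <<'E'
from h import *
a=snap('top','top0');b=snap('scene','sc0')
print(env.grip_point_offset,env.get_obs())
for c in('top','scene'):
    print(c,np.round(np.array(env.get_calibration(c)['extrinsics']),3).tolist())
    for q in('dial','peak_grip','bolt','bolt_knob','cage','keeper','gate_edge','jar','gate_hinge'):
        try:
            for r in env.regions_of(c,q)[:3]:
                m=r['region'];y,x=np.nonzero(m);print(c,q,round(r['confidence'],2),np.round(r['rect']),x.mean().round(1),y.mean().round(1),len(x))
        except Exception as e: print(q,e)
E
```

```text
0.0187 {'time_s': 0.1, 'qpos': array([-69.38018383,  18.43406745,  -4.0167462 ,  83.16714362,
         1.29779822,  78.53892316,  -3.25948142]), 'joint_velocities': array([ 1.12677828e-01, -4.11740746e-04, -1.97855088e-05, -1.56504220e-01,
        3.87836475e-02,  4.04594110e-02, -2.07844975e-02]), 'effort': array([-4.99817088e-04, -4.92573667e+01, -4.05964544e-01, -3.13399243e+01,
       -6.40377402e-02,  3.95851058e-02,  7.33568982e-05]), 'tool_pos': array([0.22019582, 0.6110611 , 0.22158622]), 'tool_rot': array([-1.79905255e+02,  7.67397045e-03,  1.60191997e+02]), 'force': array([ 0.62362279,  0.08240501, -0.58226916]), 'wrist_torque': array([-0.04968759, -0.01836212,  0.01241478]), 'grip_width': 0.0869344141803475}
top [[-0.02, -0.983, 0.185, 0.302], [-1.0, 0.019, -0.007, -0.017], [0.003, -0.185, -0.983, 1.286], [0.0, 0.0, 0.0, 1.0]]
top dial 0.97 [366. 209. 414. 257.] 390.4 230.7 1587
top dial 0.88 [368. 128. 413. 170.] 390.2 148.7 1628
top dial 0.84 [357. 302. 405. 344.] 379.0 323.0 1831
top peak_grip 0.76 [372. 316. 388. 336.] 381.1 323.3 222
top peak_grip 0.55 [206. 289. 221.
[... 836 characters left out ...]
9.] 162.2 197.2 1618
scene peak_grip 0.86 [181. 332. 200. 359.] 188.4 345.5 327
scene peak_grip 0.73 [158. 248. 175. 270.] 166.8 259.4 274
scene peak_grip 0.5 [310. 156. 320. 174.] 316.0 163.1 173
scene bolt 0.78 [255. 197. 319. 241.] 295.7 215.1 416
scene bolt_knob 0.83 [255. 200. 336. 239.] 299.5 214.1 297
scene cage 0.67 [246. 187. 453. 357.] 345.6 266.8 19693
scene keeper 0.81 [248. 185. 454. 358.] 345.4 267.1 19546
scene keeper 0.39 [125. 240. 188. 250.] 150.1 245.7 205
scene gate_edge 0.65 [255. 189. 384. 264.] 322.1 224.7 3213
scene jar 0.58 [360. 232. 388. 264.] 373.5 248.9 661
scene jar 0.42 [246. 185. 452. 359.] 345.4 267.4 19417
scene jar 0.21 [120. 300. 207. 312.] 162.0 307.1 873
```

View pics/top0.png

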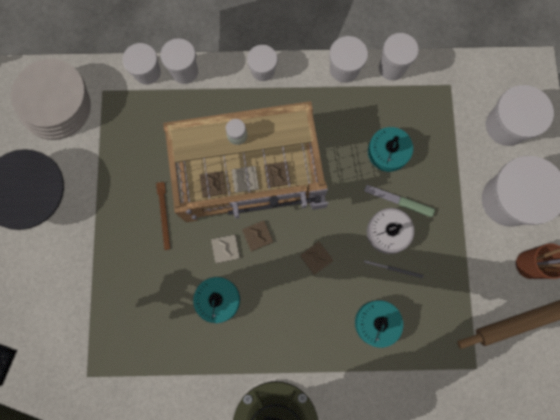

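View pics/sc0.png

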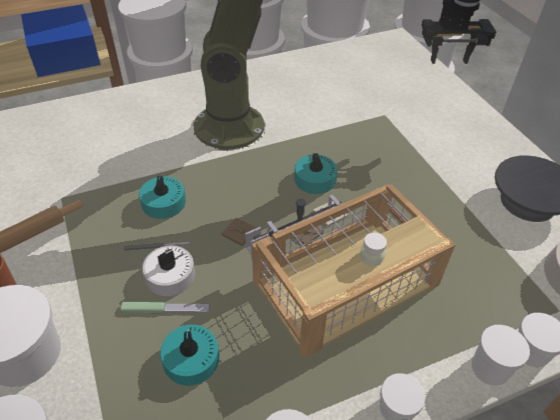

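The white dial is at top (390,231). The look-alikes are turquoise, at (390,148), (216,300) and (380,323). The bolt's knob looks to be near top (273,202), scene (300,208). I'll check both in one close composite.

```bash
python3 - <<'E'
from h import *
a=cv2.imread('pics/top0.png');b=cv2.imread('pics/sc0.png')
def crop(i,x,y,w,h): return cv2.resize(i[y:y+h,x:x+w],(400,300),interpolation=cv2.INTER_CUBIC)
o=np.vstack([np.hstack([crop(a,350,201,80,60),crop(a,225,165,112,84)]),np.hstack([crop(b,130,240,80,60),crop(b,240,180,112,84)])])
o=np.clip(o.astype(float)*1.4,0,255).astype(np.uint8)
cv2.imwrite('pics/c0.png',o)
E
```

```text
(no output)
```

View pics/c0.png

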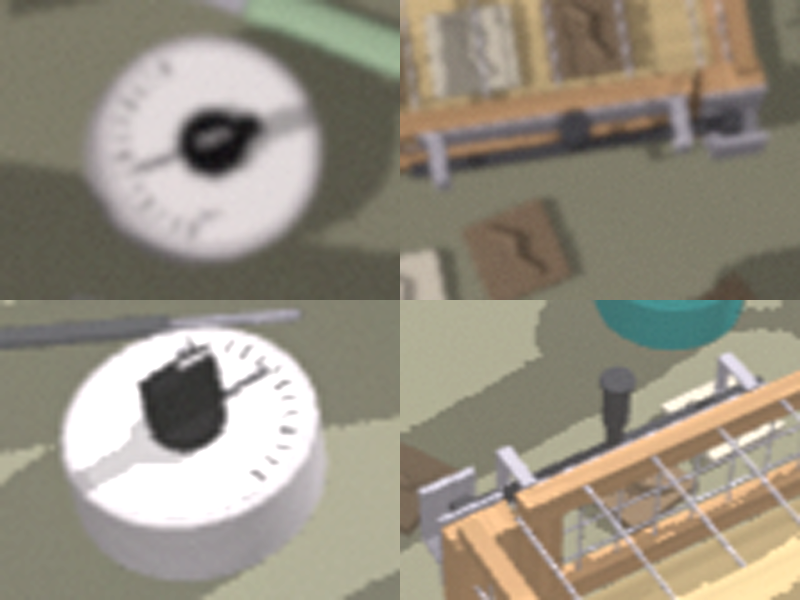

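```bash
python3 - <<'E'
from h import *
T=lambda x,y:(350+x/5,201+y/5); G=lambda x,y:(225+(x-400)/3.571,165+y/3.571)
S=lambda x,y:(130+x/5,240+(y-300)/5); SG=lambda x,y:(240+(x-400)/3.571,180+(y-300)/3.571)
def tri(p,q):
    A=[];b=[]
    for cam,(u,v) in(('top',p),('scene',q)):
        o=ray(cam,u,v,0);d=ray(cam,u,v,1)-o;d/=np.linalg.norm(d);M=np.eye(3)-np.outer(d,d);A.append(M);b.append(M@o)
    x=np.linalg.lstsq(np.vstack(A),np.hstack(b),rcond=None)[0];return x.round(4),[np.round(np.linalg.norm(A[i]@x-b[i]),4) for i in(0,1)]
R=lambda c,p,z:ray(c,*p,z).round(4)
im=cv2.cvtColor(cv2.imread('pics/top0.png'),cv2.COLOR_BGR2HSV)
m=((im[...,2]>110)&(im[...,1]<50)).astype(np.uint8);m[:, :360]=0;m[:,425:]=0;m[:205]=0;m[262:]=0
n,l,st,ce=cv2.connectedComponentsWithStats(m);i=1+st[1:,4].argmax();cn=max(cv2.findContours((l==i).astype(np.uint8),0,1)[0],key=len)
e=cv2.fitEllipse(cv2.convexHull(cn));print('face',st[i],e,R('top',e[0],.045))
print('face rim crop',R('top',T(207,149),.045), 'scene face',R('scene',S(191,427),.045))
for n,p,z in(('handtip',(135,170),.05),('pin',(205,215),.05),('hub',(213,140),.08),('barend',(258,125),.08)):print(n,R('top',T(*p),z))
for n,p,z in(('handtip',(268,371),.05),('pin',(190,350),.05),('barendtop',(203,350),.086),('barend2',(145,385),.086),):print(n,R('scene',S(*p),z))
print('knob',R('top',G(573,126),.191),R('scene',SG(617,376),.191),tri(G(573,126),SG(617,376)))
print('rod',R('top',G(430,165),.125),R('top',G(690,130),.125))
print('scene rod',R('scene',SG(545,470),.125),R('scene',SG(700,402),.125))
print('rail front/outer top edge',R('top',G(410,140),.150),R('top',G(665,105),.150))
o=R('top',(311,104),.155),R('top',(166,123),.155),R('top',(179,211),.15),R('top',(325,188),.155);print('corners',o)
E
```

```text
face [ 368  208   46   44 1347] ((390.5729675292969, 229.95068359375), (43.28982162475586, 45.215457916259766), 109.96881103515625) [ 0.4948 -0.3162  0.045 ]
face rim crop [ 0.4925 -0.3183  0.045 ] scene face [ 0.4997 -0.3156  0.045 ]
handtip [ 0.4812 -0.2782  0.05  ]
pin [ 0.4566 -0.3138  0.05  ]
hub [ 0.4918 -0.3132  0.08  ]
barend [ 0.4992 -0.3371  0.08  ]
handtip [ 0.4848 -0.2737  0.05  ]
pin [ 0.4586 -0.3048  0.05  ]
barendtop [ 0.4908 -0.3019  0.086 ]
barend2 [ 0.5009 -0.3316  0.086 ]
knob [ 0.5489 -0.0069  0.191 ] [ 0.5496 -0.0041  0.191 ] (array([ 0.5494, -0.0056,  0.1912]), [np.float64(0.0015), np.float64(0.0015)])
rod [0.5376 0.0946 0.125 ] [ 0.5593 -0.0888  0.125 ]
scene rod [ 0.5526 -0.0532  0.125 ] [0.5353 0.0666 0.125 ]
rail front/outer top edge [0.5503 0.1059 0.15  ] [ 0.5718 -0.0705  0.15  ]
corners (array([ 0.8071, -0.1067,  0.155 ]), array([0.7626, 0.2621, 0.155 ]), array([0.5356, 0.2256, 0.15  ]), array([ 0.5856, -0.1343,  0.155 ]))
```

The close crop confirms the white dial:
- **Dial centre:** about (0.495, -0.316).
- **Bar and hand:** the bar lies at about 106° and the hand points the same way, left and slightly down.
- **Zero stop:** the pin is at about 169°, so the hand has about 1.1 rad to go anticlockwise.

The bolt's knob triangulates to (0.549, -0.006, 0.191) at the cap, which matches its stated height. The gate's y axis is at about 97°. First I rotate the tool.

send_rows(plan=[[60, 0, 0, -10, 0, 0, 0.135], [60, 0, 0, -10, 0, 0, 0.135], [60, 0, 0, -10, 0, 0, 0.135], [60, 0, 0, 0, 0, 0, 0.135], [60, 0, 0, 0, 0, 0, 0.135], [60, 0, 0, 0, 0, 0, 0.135], [60, 0, 0, 0, 0, 0, 0.135]], grip_force=15)

```text
time_s: 1.7
tool_pos: [0.2203, 0.6115, 0.2526]
tool_rot: [180.0, -0.0, 105.7]
force: [-0.8, 0.0, -0.4]
grip_width: 0.0602
```

```bash
cat >> h.py <<'E'
from scipy.spatial.transform import Rotation as Ro
def delta(pos,yaw,cur=None):
    o=env.get_obs();p=np.array(o['tool_pos']);R=Ro.from_euler('xyz',o['tool_rot'],degrees=True)
    if cur is not None:p=np.array(cur)
    d=R.inv().apply(np.array(pos)-p)*1000
    r=(R.inv()*Ro.from_euler('xyz',[180,0,yaw],degrees=True)).as_rotvec()
    print('to',pos,'tool mm',d.round(1),'turn',r.round(3))
E
python3 - <<'E'
from h import *
o=env.get_obs();print(o['tool_pos'],o['tool_rot'],o['qpos'])
delta([.5,.3,.25],106);delta([.54,-.05,.25],106,[.5,.3,.25]);delta([.495,-.316,.15],106,[.54,-.05,.25])
E
```

```text
[0.22031069 0.61154218 0.25262863] [ 1.79994342e+02 -5.11541840e-03  1.05727818e+02] [-74.77867697  17.58959355   2.88302486  80.75522389  -0.87830493
  81.66964458 -56.17527004]
to [0.5, 0.3, 0.25] tool mm [-375.7  184.8    2.6] turn [ 0.    -0.    -0.005]
to [0.54, -0.05, 0.25] tool mm [-347.7  -56.4   -0. ] turn [ 0.    -0.    -0.005]
to [0.495, -0.316, 0.15] tool mm [-243.9 -115.4  100. ] turn [ 0.    -0.    -0.005]
```

send_rows(plan=[[60, -37.6, 18.5, 0, 0, 0, 0], [60, -37.6, 18.5, 0, 0, 0, 0], [60, -37.6, 18.5, 0, 0, 0, 0], [60, -37.6, 18.5, 0, 0, 0, 0], [60, -37.6, 18.5, 0, 0, 0, 0], [60, -37.6, 18.5, 0, 0, 0, 0], [60, -37.6, 18.5, 0, 0, 0, 0], [60, -37.6, 18.5, 0, 0, 0, 0], [60, -37.6, 18.5, 0, 0, 0, 0], [60, -37.6, 18.5, 0, 0, 0, 0]])

```text
time_s: 2.7
tool_pos: [0.503, 0.3, 0.2529]
tool_rot: [180.0, -0.0, 106.1]
force: [0.6, 0.7, 0.3]
grip_width: 0.0603
```

send_rows(plan=[[60, -43.5, -7, 0, 0, 0, 0], [60, -43.5, -7, 0, 0, 0, 0], [60, -43.5, -7, 0, 0, 0, 0], [60, -43.5, -7, 0, 0, 0, 0], [60, -43.5, -7, 0, 0, 0, 0], [60, -43.5, -7, 0, 0, 0, 0], [60, -43.5, -7, 0, 0, 0, 0], [60, -43.5, -7, 0, 0, 0, 0]])

```text
time_s: 3.5
tool_pos: [0.5444, -0.0503, 0.253]
tool_rot: [179.9, -0.0, 106.1]
force: [0.8, -0.1, -0.5]
grip_width: 0.0604
```

send_rows(plan=[[60, -30, -14, 10, 0, 0, 0], [60, -30, -14, 10, 0, 0, 0], [60, -30, -14, 10, 0, 0, 0], [60, -30, -14, 10, 0, 0, 0], [60, -30, -14, 10, 0, 0, 0], [60, -30, -14, 10, 0, 0, 0], [60, -30, -14, 10, 0, 0, 0], [60, -30, -14, 10, 0, 0, 0], [60, 0, 0, 0, 0, 0, 0], [60, 0, 0, 0, 0, 0, 0]])

```text
time_s: 4.5
tool_pos: [0.5027, -0.3108, 0.1723]
tool_rot: [-180.0, -0.0, 105.9]
force: [-0.1, 1.4, -0.6]
grip_width: 0.06
```

```bash
python3 - <<'E'
from h import *
delta([.495,-.316,.055],106)
b=snap('scene','sc1'); 
o=cv2.resize(b[200:320,90:250],(800,600),interpolation=cv2.INTER_CUBIC)[:,:,::-1]
cv2.imwrite('pics/c1.png',o)
E
```

```text
to [0.495, -0.316, 0.055] tool mm [ -3.   -8.7 117.3] turn [-0.    -0.    -0.001]
```

View pics/c1.png

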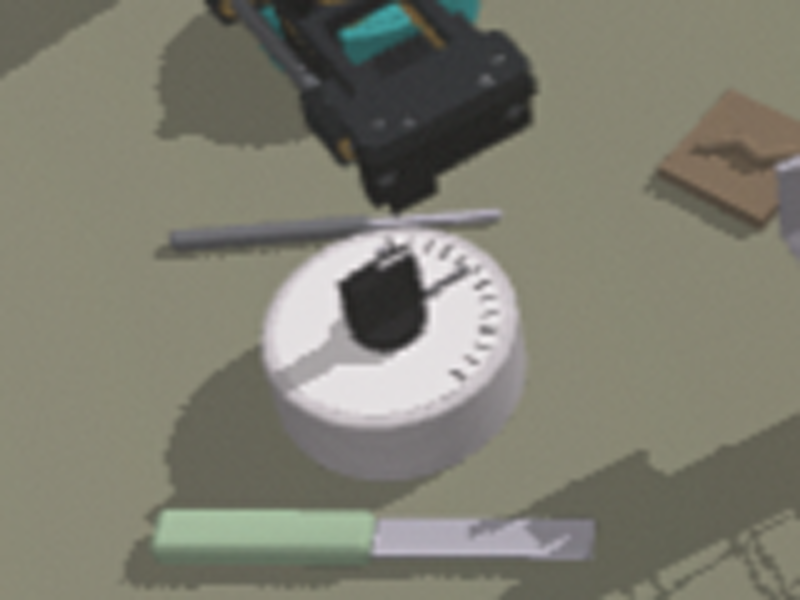

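The gripper hangs above the dial, and the shift of its jaws in the picture fits its height. The bar is at crop (383,300), the hand points to (465,270), and the pin is at (395,250). I descend and grip.

send_rows(plan=[[50, -3, -8, 20, 0, 0, 0], [50, 0, 0, 24, 0, 0, 0], [50, 0, 0, 24, 0, 0, 0], [50, 0, 0, 24, 0, 0, 0], [50, 0, 0, 14, 0, 0, 0], [50, 0, 0, 9, 0, 0, 0], [50, 0, 0, 0, 0, 0, 0], [10, 0, 0, 0, 0, 0, 0], [8, 0, 0, 0, 0, 0, 0], [8, 0, 0, 0, 0, 0, 0], [8, 0, 0, 0, 0, 0, 0], [8, 0, 0, 0, 0, 0, 0]], grip_force=15)

```text
time_s: 5.75
tool_pos: [0.4964, -0.3154, 0.0579]
tool_rot: [180.0, 0.0, 106.0]
force: [-0.4, -0.4, -0.3]
grip_width: 0.0179
```

send_rows(plan=[[8, 0, 0, 0, 0, 0, 0], [8, 0, 0, 0, 0, 0, 0], [8, 0, 0, 0, 0, 0, 0]])

```text
time_s: 6.05
tool_pos: [0.4952, -0.3156, 0.0577]
tool_rot: [-179.9, -0.0, 106.0]
force: [-4.9, 0.6, 5.9]
grip_width: 0.0142
```

The jaws hold the bar (14.2 mm). Now I turn it anticlockwise.

send_rows(plan=[[8, 0, 0, 0, 0, 0, -0.12], [8, 0, 0, 0, 0, 0, -0.12], [8, 0, 0, 0, 0, 0, -0.12], [8, 0, 0, 0, 0, 0, -0.12], [8, 0, 0, 0, 0, 0, -0.12], [8, 0, 0, 0, 0, 0, -0.12], [8, 0, 0, 0, 0, 0, -0.12], [8, 0, 0, 0, 0, 0, -0.12], [8, 0, 0, 0, 0, 0, 0]])

```text
time_s: 6.95
tool_pos: [0.4928, -0.3178, 0.0577]
tool_rot: [-179.8, -0.2, 161.0]
force: [-9.2, -2.9, 6.8]
grip_width: 0.014
```

```bash
python3 -c "
from h import *
o=env.get_obs();print(o['wrist_torque'],o['tool_rot'],o['grip_width'],o['force'],o['qpos'])"
```

```text
[-0.51662997  2.03104101  0.03831355] [-179.84417781   -0.21733461  161.04319641] 0.013973908361846496 [-9.18261512 -2.87029853  6.83941344] [  3.72191103  20.48412242  31.3995783  103.77729477 -12.00536852
  59.2707969  110.7591947 ]
```

send_rows(plan=[[8, 0, 0, 0, 0, 0, -0.05], [8, 0, 0, 0, 0, 0, -0.05], [8, 0, 0, 0, 0, 0, -0.05], [8, 0, 0, 0, 0, 0, 0], [8, 0, 0, 0, 0, 0, 0]])

```text
time_s: 7.45
tool_pos: [0.4931, -0.3182, 0.0576]
tool_rot: [-179.9, -0.2, 169.4]
force: [-8.6, -3.4, 5.7]
grip_width: 0.0149
```

```bash
python3 -c "
from h import *
o=env.get_obs();print(o['wrist_torque'],o['tool_rot'],o['grip_width'],o['force'],o['qpos'])"
```

```text
[-0.65779749  1.80013647 -0.35523822] [-179.85309805   -0.18991392  169.42100428] 0.0149361884177534 [-8.58110072 -3.37172291  5.66923749] [  4.91758893  20.27805099  29.94956213 103.72419076 -11.38263088
  59.14754895 118.64363975]
```

The reaction torque jumped to -0.36 N m and the jaws spread slightly, so the hand is at the stop. I release, rise and check.

send_rows(plan=[[50, 0, 0, 0, 0, 0, 0], [50, 0, 0, 0, 0, 0, 0], [50, 0, 0, 0, 0, 0, 0], [50, 0, 0, -10, 0, 0, 0], [50, 0, 0, -30, 0, 0, 0], [50, 0, 0, -40, 0, 0, 0], [50, 0, 0, -40, 0, 0, 0], [50, 0, 0, -40, 0, 0, 0], [50, 0, 0, -30, 0, 0, 0]])

```text
time_s: 8.35
tool_pos: [0.4972, -0.3154, 0.2514]
tool_rot: [-180.0, 0.2, 169.7]
force: [1.0, -0.3, -0.1]
grip_width: 0.0505
```

```bash
python3 - <<'E'
from h import *
o=env.get_obs();print(o['tool_pos'],o['tool_rot'])
b=snap('scene','sc2'); 
c=cv2.resize(b[225:309,120:220],(800,600)[:1]+(600,),interpolation=cv2.INTER_CUBIC)[:,:,::-1]
cv2.imwrite('pics/c2.png',c)
# rotate to yaw 187 about place, then travel
delta([.5494,-.0056,.23],186.9)
E
```

```text
[ 0.49724659 -0.31542937  0.25144769] [-179.97455316    0.24848102  169.6738843 ]
to [0.5494, -0.0056, 0.23] tool mm [  6.6 315.1  25.6] turn [-0.004  0.011 -0.301]
```

View pics/c2.png

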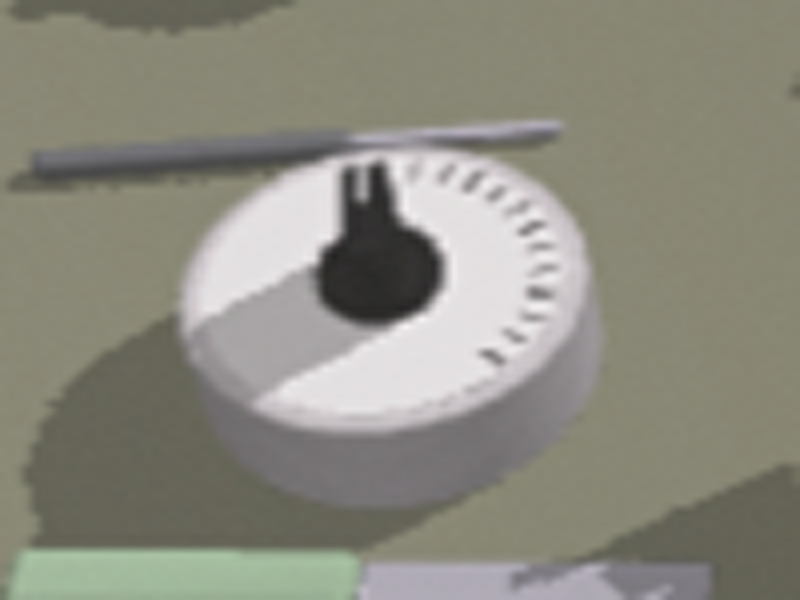

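send_rows(plan=[[60, 0, 0, 0, 0, 0, -0.1], [60, 0, 0, 0, 0, 0, -0.1], [60, 0, 0, 0, 0, 0, -0.101], [60, -12.7, 43, 3, 0, 0, 0], [60, -12.7, 43, 3, 0, 0, 0], [60, -12.7, 43, 3, 0, 0, 0], [60, -12.7, 43, 3, 0, 0, 0], [60, -12.7, 43, 3, 0, 0, 0], [60, -12.7, 43, 3, 0, 0, 0], [60, -12.7, 43, 3, 0, 0, 0], [60, 0, 0, 0, 0, 0, 0]])

```text
time_s: 9.5
tool_pos: [0.5488, 0.0035, 0.2264]
tool_rot: [179.8, 0.0, -172.4]
force: [0.7, 0.1, -0.1]
grip_width: 0.0599
```

```bash
python3 - <<'E'
from h import *
o=env.get_obs();print(o['tool_pos'],o['tool_rot'],o['qpos'])
a=snap('top','top3');b=snap('scene','sc3')
c=np.hstack([cv2.resize(a[205:255,365:415],(400,400),interpolation=2),cv2.resize(b[140:240,250:350],(400,400),interpolation=2)])[:,:,::-1]
cv2.imwrite('pics/c3.png',np.clip(c*1.3,0,255).astype(np.uint8))
delta([.5494,-.0056,.151],186.9)
E
```

```text
[0.54882053 0.00353369 0.22637623] [ 1.79765868e+02  3.71280151e-02 -1.72408772e+02] [-17.3513142    5.79921488  15.47584903  97.95453839  -1.83265391
  76.44788815  96.06958292]
to [0.5494, -0.0056, 0.151] tool mm [-0.6 -1.5 75.8] turn [-0.     0.     0.003]
```

View pics/c3.png

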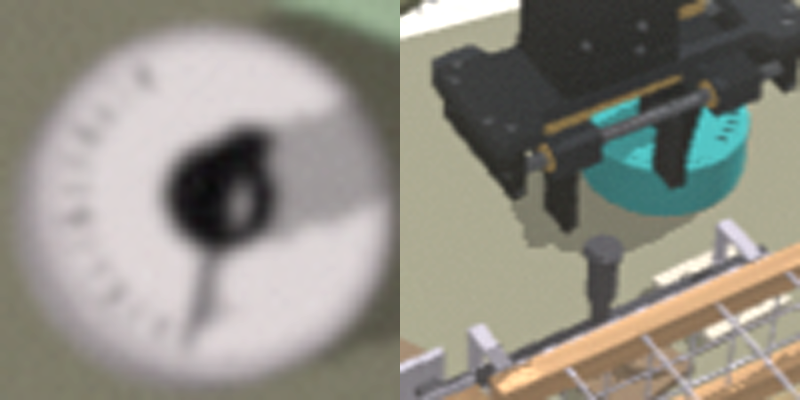

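The top view shows the hand at crop (190,345), against the pin at about (208,310). That fits the torque at the stop. On the right, the knob stands below and between the open fingers. I descend and grip it.

send_rows(plan=[[50, -0.6, -1.5, 15, 0, 0, 0], [50, 0, 0, 20, 0, 0, 0], [50, 0, 0, 20, 0, 0, 0], [50, 0, 0, 12, 0, 0, 0], [50, 0, 0, 7, 0, 0, 0], [50, 0, 0, 0, 0, 0, 0], [50, 0, 0, 0, 0, 0, 0]], grip_force=30)

```text
time_s: 10.3
tool_pos: [0.5496, -0.0076, 0.1531]
tool_rot: [-180.0, 0.1, -173.1]
force: [0.5, 0.1, 1.4]
grip_width: 0.0501
```

```bash
python3 - <<'E'
from h import *
o=env.get_obs();print(o['tool_pos'],o['tool_rot'],o['force'])
b=snap('scene','sc4')
cv2.imwrite('pics/c4.png',np.clip(cv2.resize(b[150:240,250:370],(800,600),interpolation=2)[:,:,::-1]*1.3,0,255).astype(np.uint8))
E
```

```text
[ 0.54963825 -0.00761406  0.15314704] [-1.79996141e+02  6.11407704e-02 -1.73144743e+02] [0.52134176 0.08871847 1.3896238 ]
```

View pics/c4.png

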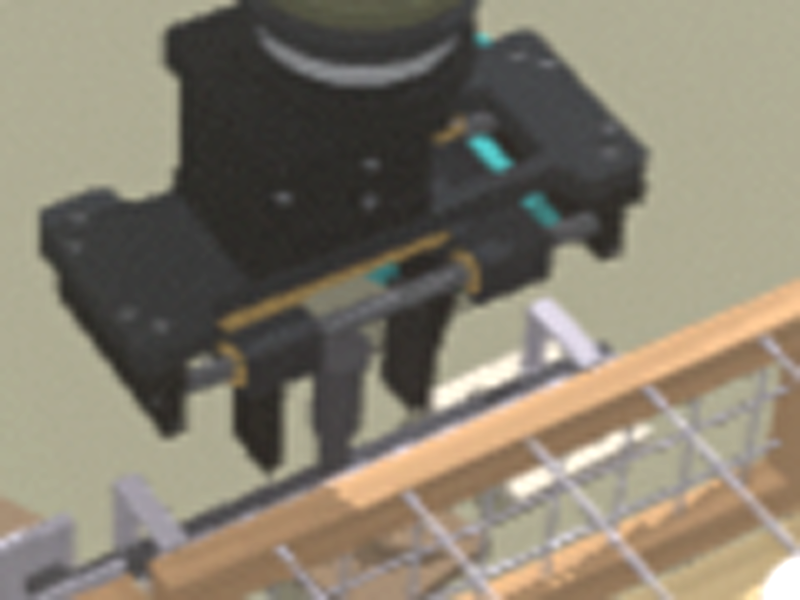

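The knob at crop (343,390) is midway between the fingertips at (265,465) and (420,410), so I close.

send_rows(plan=[[10, 0, 0, 0, 0, 0, 0], [10, 0, 0, 0, 0, 0, 0], [10, 0, 0, 0, 0, 0, 0], [10, 0, 0, 0, 0, 0, 0], [10, 0, 0, 0, 0, 0, 0], [10, 0, 0, 0, 0, 0, 0], [10, 0, 0, 0, 0, 0, 0], [10, 0, 0, 0, 0, 0, 0]])

```text
time_s: 11.15
tool_pos: [0.5493, -0.0071, 0.1527]
tool_rot: [180.0, 0.0, -173.1]
force: [0.0, 1.0, 0.7]
grip_width: 0.0211
```

send_rows(plan=[[10, 0, 0, -3, 0, 0, 0], [10, 0, 0, -3, 0, 0, 0], [10, 0, 0, -3, 0, 0, 0], [10, 0, 0, -3, 0, 0, 0], [10, 0, 0, -3, 0, 0, 0], [10, 0, 0, 0, 0, 0, 0], [10, 0, 0, 0, 0, 0, 0]])

```text
time_s: 11.85
tool_pos: [0.5492, -0.0072, 0.1677]
tool_rot: [180.0, 0.0, -173.1]
force: [1.9, 1.1, -1.8]
grip_width: 0.0212
```

```bash
python3 - <<'E'
from h import *
o=env.get_obs();print(o['force'],o['wrist_torque'],o['grip_width'])
b=snap('scene','sc5')
cv2.imwrite('pics/c5.png',np.clip(cv2.resize(b[165:255,230:350],(800,600),interpolation=2)[:,:,::-1]*1.3,0,255).astype(np.uint8))
E
```

```text
[ 1.86425026  1.10227064 -1.80537167] [ 0.14484939 -0.26439952  0.00339902] 0.02124658965443658
```

View pics/c5.png

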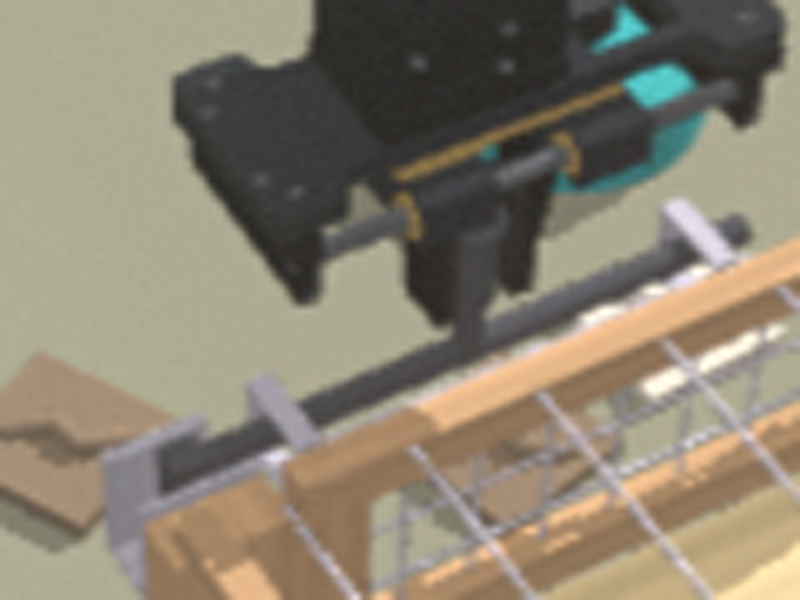

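```bash
python3 - <<'E'
from h import *
print(ray('scene',230+482/6.667,165+217/6.667,.206), ray('scene',230+482/6.667,165+217/6.667,.2))
q=proj('scene',[.5492,-.0072,.1677]);print('TCP in crop',(q[0]-230)*6.667,(q[1]-165)*6.667)
for dx in(-.0095,.0095):
  for dy in (-.0106,.0106):
    q=proj('scene',[.5492+.993*dx-.12*dy,-.0072+.12*dx+.993*dy,.1677]);print(dx,dy,(q[0]-230)*6.667,(q[1]-165)*6.667)
E
```

```text
[ 0.55329346 -0.00272214  0.206     ] [ 5.48052164e-01 -5.27296034e-05  2.00000000e-01]
TCP in crop 459.83216290628917 290.7316845456776
-0.0095 -0.0106 419.0408670850885 283.743646094895
-0.0095 0.0106 472.0981732468319 262.3161152729128
0.0095 -0.0106 447.37764461495783 319.58395333078494
0.0095 0.0106 500.7537722997908 297.7420472750979
```

The rod now stands visibly higher in its straps, and the load of about 2.5 N fits the bolt's weight. Now I draw it along the tool's +y.

send_rows(plan=[[10, 0, 4, 0, 0, 0, 0], [10, 0, 4, 0, 0, 0, 0], [10, 0, 4, 0, 0, 0, 0], [10, 0, 4, 0, 0, 0, 0], [10, 0, 4, 0, 0, 0, 0], [10, 0, 4, 0, 0, 0, 0], [10, 0, 4, 0, 0, 0, 0], [10, 0, 4, 0, 0, 0, 0], [10, 0, 4, 0, 0, 0, 0], [10, 0, 0, 0, 0, 0, 0], [10, 0, 0, 0, 0, 0, 0]])

```text
time_s: 13.0
tool_pos: [0.5443, 0.029, 0.1673]
tool_rot: [180.0, -0.1, -173.1]
force: [-2.8, -0.3, -2.5]
grip_width: 0.0212
```

```bash
python3 - <<'E'
from h import *
o=env.get_obs();print(o['tool_pos'],o['force'],o['wrist_torque'],o['grip_width'])
b=snap('scene','sc6')
cv2.imwrite('pics/c6.png',np.clip(cv2.resize(b[165:255,230:350],(800,600),interpolation=2)[:,:,::-1]*1.3,0,255).astype(np.uint8))
E
```

```text
[0.54428649 0.02903075 0.16731137] [-2.78941815 -0.283827   -2.53649481] [ 0.15236585  0.43456019 -0.01446033] 0.02123319558328794
```

View pics/c6.png

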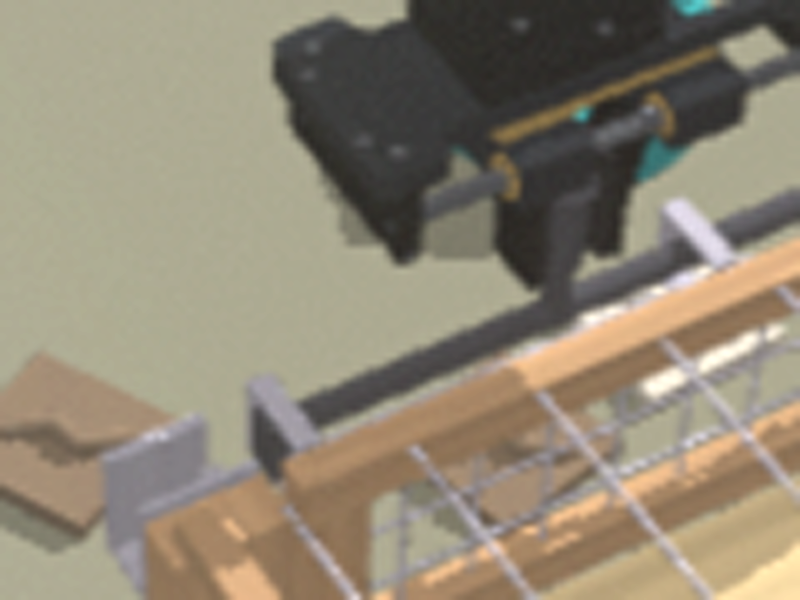

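The bolt is out of the keeper. Its nose is now left of the strap at crop (270,430), drawn by about 36 mm. Now I swing the gate along its arc.

send_rows(plan=[[10, 2.7, 0.45, 0, 0, 0, 0.015], [10, 2.7, 0.45, 0, 0, 0, 0.015], [10, 5.3, 0.9, 0, 0, 0, 0.03], [10, 5.3, 0.9, 0, 0, 0, 0.03], [10, 5.3, 0.9, 0, 0, 0, 0.03], [10, 0, 0, 0, 0, 0, 0]])

```text
time_s: 13.65
tool_pos: [0.5236, 0.0305, 0.1681]
tool_rot: [180.0, 0.1, 180.0]
force: [2.0, 0.6, -3.9]
grip_width: 0.0211
```

send_rows(plan=[[10, 5.3, 0.9, 0, 0, 0, 0.03], [10, 5.3, 0.9, 0, 0, 0, 0.03], [10, 5.3, 0.9, 0, 0, 0, 0.03], [10, 5.3, 0.9, 0, 0, 0, 0.03], [10, 5.3, 0.9, 0, 0, 0, 0.03], [10, 5.3, 0.9, 0, 0, 0, 0.03], [10, 4, 0.7, 0, 0, 0, 0.025], [10, 2, 0.4, 0, 0, 0, 0.01], [10, 0, 0, 0, 0, 0, 0], [10, 0, 0, 0, 0, 0, 0], [10, 0, 0, 0, 0, 0, 0]])

```text
time_s: 14.75
tool_pos: [0.4869, 0.0402, 0.1677]
tool_rot: [180.0, 0.0, 167.7]
force: [2.0, -0.2, -2.7]
grip_width: 0.0213
```

```bash
python3 - <<'E'
from h import *
o=env.get_obs();print(o['tool_pos'],o['tool_rot'],o['force'],o['wrist_torque'],o['grip_width'])
a=snap('top','top7');b=snap('scene','sc7')
c=np.hstack([cv2.resize(a[90:270,155:425],(400,267),interpolation=2),cv2.resize(a[90:270,155:425],(400,267),interpolation=2)*0])
s=cv2.resize(b[150:285,200:400],(800,540),interpolation=2)
s[:200,560:]=cv2.resize(a[170:240,226:310],(240,200),interpolation=2)
cv2.imwrite('pics/c7.png',np.clip(s[:,:,::-1]*1.2,0,255).astype(np.uint8))
E
```

```text
[0.48686177 0.0402037  0.16769337] [1.79999039e+02 4.28231986e-02 1.67695207e+02] [ 2.03442673 -0.1671182  -2.7219154 ] [-0.23958014 -0.54131474  0.06750949] 0.02129852220960306
```

View pics/c7.png

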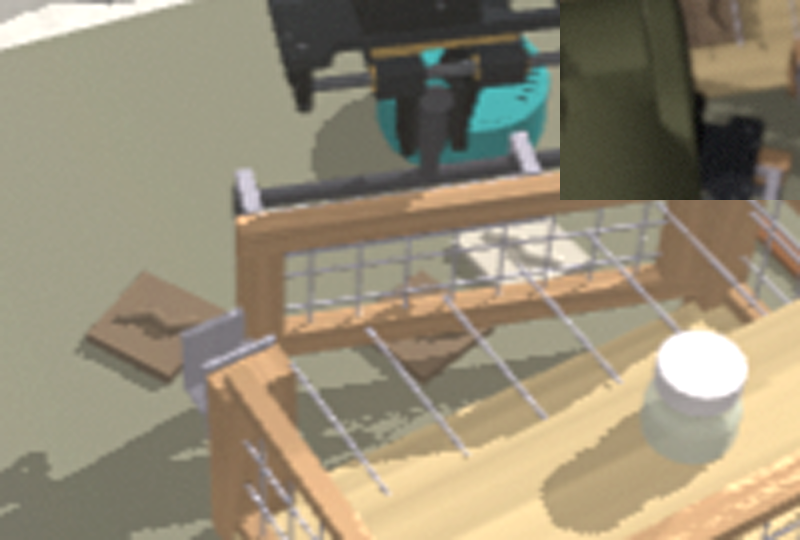

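```bash
python3 - <<'E'
from h import *
p=ray('scene',200+238/4,150+222/4,.15);print('outer corner',p)
H=np.array([.5514,.2113]);K0=np.array([.5492,-.0072]);K=env.get_obs()['tool_pos'][:2];y=np.array([-.12,.993]);x=np.array([.993,.12])
H=K0+y*.215+x*.028   # from measured grip (draw ~0)
r=K-H; print('radius',np.linalg.norm(r),'along',np.sqrt(r@r-.028**2))
a=np.arctan2(-r@x,-r@y)-np.arctan2(.028,np.sqrt(r@r-.028**2));print('gate from knob',a)
c=p[:2]-H;print('gate from corner',np.arctan2(-c@x,-c@y)-np.arctan2(.008,.3),np.linalg.norm(c))
for q in('gate_edge','bolt'):
  for d in env.regions_of('scene',q)[:1]:print(q,d['confidence'],d['rect'])
E
```

```text
outer corner [ 0.49118754 -0.08144138  0.15      ]
radius 0.18121520093869856 along 0.17903895959051175
gate from knob 0.3288180619367291
gate from corner 0.29692724076063914 0.29721890434521253
gate_edge 0.97 [258.8, 171.4, 381.2, 238.5]
bolt 0.58 [259.2, 170.8, 357.1, 204.4]
```

send_rows(plan=[[10, 0, 0, 0, 0, 0, 0], [10, 0, 0, 0, 0, 0, 0], [10, 0, 0, 0, 0, 0, 0], [10, 0, 0, 0, 0, 0, 0], [10, 0, 0, 0, 0, 0, 0]])

```text
time_s: 15.45
tool_pos: [0.4864, 0.0405, 0.1676]
tool_rot: [180.0, 0.0, 167.7]
force: [2.2, -1.1, -2.9]
grip_width: 0.0211
```

The gate is at about 0.30 to 0.33 rad by both estimates and the draw is about 36 mm. The pose and force are steady, so I hand in.

```bash
python3 -c "
from h import *
env.sign_off();o=env.get_obs();print(o['time_s'],o['tool_pos'],o['force'],o['grip_width'])"
```

```text
the job is handed in; nothing more can be done
the job is handed in; nothing more can be done
```

The job is handed in: the peak hand is reset and the gate stands open, held by the gripped bolt knob. No verdict came back, and the state could not be read after the hand-in.

- **Dial:** I turned the white dial's knob anticlockwise by about 63° until the reaction torque jumped to 0.36 N m at the stop. The top view then showed the hand at the pin; I did not measure the remaining angle.
- **Bolt:** I lifted it about 15 mm and drew it about 36 mm. The picture showed the nose out of the keeper.
- **Gate:** My last checks put it at 0.33 rad from the knob position and 0.30 rad from the gate's corner in the picture, about 9 to 10 cm open. Pose and force were steady over 0.7 s, with about 2 N of spring pull and about 3 N of bolt weight in the grip.
- **Disagreements:** The jaws read 21 mm on the 18 mm knob, so they may have been bearing partly on the cap; the grip did not slip. The scene camera put the knob about 3 to 4 mm off from the tool position, close to its calibration error.
- **Bystanders:** The things I could see in the last pictures lay undisturbed. I did not measure each one's shift.

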